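# Monthly trip test of the under-sink power block

### The job

Do the monthly safety test on the power block with your fingertips: press the rocker of the socket that holds the plug-in dehumidifier over to off, press the round test button until the rectangular reset key pops up and let it go, press the reset key back down until it stays latched, and then press the same rocker back on. This is pressing only: leave the other two rockers on, pull neither the dehumidifier nor a cover out of its socket, and do not lift or shift anything else lying about.

Things in the scene. Friction and masses are not known exactly. Their poses are not given: they have to be found in the camera images.
- block: White power block screwed down, 150 (x) by 380 (y) by 50 mm high, flat top; origin under its centre, x from the rocker row (robot's side) to the socket row, y along its length to the trip unit, z up; yaw within 0.4 rad of the world's. Row x = -38 mm: test button (y = 93), reset key (y = 150), three rockers. Row x = 40 mm: three round sockets. It cannot move.
- dehumidifier: Small plug-in dehumidifier, a white vented box 56 x 56 mm that stands 49 mm above the block's top, loosely plugged into one of the three sockets by a round stub, the only appliance on the block; origin at the centre of the stub's underside, 17 mm below the block's top.
- cover_1: White round blanking cover in another socket: 44 mm disc with an upright tab, standing 16 mm above the block's top, loose; origin 17 mm below the block's top, on its axis.
- cover_2: Blanking cover like cover_1, in the remaining socket.
- socket_a (a point): Centre of the mouth of socket a, level with the block's top (block frame x = 40, y = 15 mm); same axes as the block. Rocker a stands 78 mm in front of it (block -x) and switches it.
- rocker_a_mid (a point): Middle of rocker a's upper face over its pivot, 9 mm above the block's top; fixed, axes of the block. The rocker is a dark paddle 41 mm long (block x) and 24 mm wide (y) that tips about the block's y axis; the end that is up stands about 4 mm above this point, the other end about 2 mm below it.
- rocker_a (a joint): Rocker a, rad: 0.32 = on (robot-side end down, socket-side end up), 0 = off (socket-side end down). Over-centre spring: pressing the raised end with about 4 to 6 N, some 10 to 18 mm from the middle, tips it past 0.16 and it snaps over and stays. Starts on.
- socket_b (a point): Centre of the mouth of socket b, level with the block's top (block frame x = 40, y = -65 mm); same axes as the block. Rocker b stands 78 mm in front of it (block -x) and switches it.
- rocker_b_mid (a point): Middle of rocker b's upper face over its pivot, 9 mm above the block's top; fixed, axes of the block. The rocker is a dark paddle 41 mm long (block x) and 24 mm wide (y) that tips about the block's y axis; the end that is up stands about 4 mm above this point, the other end about 2 mm below it.
- rocker_b (a joint): Rocker b, rad: 0.32 = on (robot-side end down, socket-side end up), 0 = off (socket-side end down). Over-centre spring: pressing the raised end with about 4 to 6 N, some 10 to 18 mm from the middle, tips it past 0.16 and it snaps over and stays. Starts on.
- socket_c (a point): Centre of the mouth of socket c, level with the block's top (block frame x = 40, y = -145 mm); same axes as the block. Rocker c stands 78 mm in front of it (block -x) and switches it.
- rocker_c_mid (a point): Middle of rocker c's upper face over its pivot, 9 mm above the block's top; fixed, axes of the block. The rocker is a dark paddle 41 mm long (block x) and 24 mm wide (y) that tips about the block's y axis; the end that is up stands about 4 mm above this point, the other end about 2 mm below it.
- rocker_c (a joint): Rocker c, rad: 0.32 = on (robot-side end down, socket-side end up), 0 = off (socket-side end down). Over-centre spring: pressing the raised end with about 4 to 6 N, some 10 to 18 mm from the middle, tips it past 0.16 and it snaps over and stays. Starts on.
- test_top (a point): Centre of the top of the test button: dark, round, 18 mm across, 8 mm above the block's top when free; moves with the button.
- test (a joint): Test button, m pressed down: 0 = free, 0.006 = bottom; springs back; about 5 to 7 N at most. From 3 to 5 mm down it kicks the reset key up; the key is fully up with the button near the bottom.
- reset_top (a point): Centre of the top of the reset key: dark, rectangular, 22 (block x) by 28 mm (y), 57 mm from the test button; its top is 4 mm above the block's top when latched and 10 mm when popped up; moves with the key.
- reset (a joint): Reset key, m: 0 = down and latched (start), 0.006 = popped up (tripped). Over-centre spring: pressed down past half way with 2 to 3 N it snaps down and stays.
- slip_nut: White plastic ring nut, 54 mm across, 20 mm high, lying loose on the block's top on the socket side of the trip unit; origin at the centre of its underside.
- torch: Metal torch 140 mm long, up to 38 mm thick, lying along the block beyond the socket row; origin under its middle.
- spanner: Flat steel spanner 170 mm long, lying in front of the block on the robot's side; origin at its underside, about mid-length.
- elbow: White pipe elbow about 80 mm high, standing on the surface off the end of the block away from the trip unit; origin at the centre of its foot.
- paper_roll: Upright kitchen roll, 112 mm across, 225 mm high, far left; origin at the centre of its underside.
- pod_tub: Blue tub with a white lid, 118 mm across, 109 mm high, left; origin at the centre of its underside.
- spray_bottle: Spray bottle, 80 mm across, 205 mm high, far right; origin at the centre of its underside.
Things that resemble listed ones, but are neither listed nor needed, are in the scene too. Leave any blue look-alike of the dehumidifier alone.

How it is judged:
By the outcome, as a careful person would: the job done as asked, in the order asked, and still so for the second after the job is handed in, with the robot touching nothing.
It also fails if it takes over 51 s, if anything falls off the work surface, if the arm or the gripper's body presses on something with over 40 N, if the wrist force passes 120 N, or if a joint passes its speed limit or range.

### The arm

A 6-joint arm with a two-finger parallel gripper is mounted at the origin on the work surface. World frame = base frame: x ahead of the robot, y to its left, z up, the work surface at z = 0. Lengths are in m, angles in rad, forces in N, time in s.
With the tool pointing down it reaches from about 0.35 to 0.975 m from the base axis. Payload 4.9 kg.
Tool frame: the origin (TCP) lies at the very end of the fingers, on their centre line; the grasp point (between the pads) lies 19 mm behind it; x points along the fingers, y is the direction in which the jaws open and shut, and the axes are right-handed (so a half turn about x gives the same grasp; the last joint's range is limited). The gripper opens to 85 mm and grips with 20 to 120 N. Pads are 22 mm wide; open, the fingers measure 114 mm over their backs; the gripper's body (76 mm by 85 mm) begins 54 mm behind the grasp point. The pads swing forward as they close: fully open they stand 13 mm farther back than shut.
Start: joints at [-1.412, 0.053, 1.613, -0, 1.476, -0.119], TCP at [0.171, -0.601, 0.231] pointing down, gripper open.
Joint ranges: [-3.01, 3.01], [-1.01, 2.22], [0.06, 2.58], [-1.02, 4.17], [0.09, 2.62], [-3.14, 3.14]. Speed limits (rad/s): [2.57, 2.57, 3.14, 3.14, 3.14, 3.14].

### API

Orientations are given as a rotation vector (axis times angle).
In Python, from station import ctrl, get_image, calibration, finish_job, search_frame, cut_out, mark_of gives the robot as it stands. The module is installed in compiled form; this text tells all that it offers.
- The arm moves only by the tool arm_command, never from a script. Its argument "plan" is a list that holds one entry, the list of rows, each a list of 7 numbers: the shift along the tool's x, y, z in m, then the turn, a rotation vector about the tool's x, y, z in degrees, then the finger opening in m, from 0 to 0.0854. A call has 1 to 20 rows; each row shifts and turns the pose as measured when the row begins, along the tool's axes as they then stand; what a row does not reach is not made up. A row lasts 1/12 s, in which the tool goes at most 41.7 mm and 7.16 degrees, less where a joint would pass 70% of its speed; a pose out of reach is approached as far as the arm can. A call with a gripper value outside its range is refused whole. The fingers move at their own pace and stop on an object; "squeeze" is the grip in N (left out, the last holds). Time passes only in rows, so rows that do not move let the fingers close. It gives the time, the measured TCP pose, the force and the opening at its end, in the units of the state.
- ctrl.get_obs(): the state, without advancing time (a new reading comes with each control period).
- get_image(name): name is "scene" or "side" or "wrist"; returns the picture (420x560x3 uint8, red, green, blue); there is no depth.
- calibration(name): a dict with "fx", "fy", "cx", "cy" (pixels), "cam_to_world" (4x4, takes a point from camera to world coordinates); the wrist camera has in their place "hand_eye" (4x4, takes a point from camera to tool coordinates, whose origin is the TCP and whose axes are the tool frame's). Camera axes: x right, y down, z forward; pixel columns grow to the right and rows downward; lengths in m; the calibration is good to about 2 mm. A picture is of the moment at which its call begins: read the wrist's pose just before it. calibration takes no time and is no camera call.
- finish_job(): hands the job in, once; it reports no verdict.
Trained networks look in the newest picture that a camera, given by its name, has taken for a name from the list of things; names that differ only in an ending like _2 or _b are one class to them, and where a whole thing is asked for, a point or a joint stands for the part that bears it (a point fixed in the world has none). Each returns a list of dicts, best first, with "conf" (0 to 1); they miss things now and then, are a little off and sometimes report something else, mostly with a low value. They report only what shows in the picture. A call takes as long as a camera call. They do not tell look-alikes from the thing itself.
- search_frame(camera, thing): "at" ([x, y, z] in m, in the coordinates of the camera as it stood for that picture, good to about 4 mm: the middle of the surface that is visible of it).
- cut_out(camera, thing): "mask" (420x560 bool, what is visible of it).
- mark_of(camera, thing): "at" ([x, y, z] in m, in the coordinates of the camera as it stood for that picture, good to about 4 mm: a listed point, or the origin of a listed thing).
The state is a dict: "t": time; "q": joint angles; "dq": joint speeds; "effort": joint torques, N m; "tool_pos": TCP position; "tool_rot": TCP orientation; "contact_force": force on the tool from outside, world axes, zero at the start; "wrist_torque": the same for the moment, N m; "opening": finger opening in m.
Only numpy, scipy, OpenCV 4.12 (cv2) and the standard library are available. Lean on these libraries where they do the work, as an engineer would, in place of code of your own. Each camera call takes 0.05 s, during which the arm holds its last target. There are 200 camera calls.

## Working session

There is one attempt and no reset: what is moved stays moved. The work goes in short steps, Python scripts to look and compute and a tool call to move; the robot and the scene stay as the last step left them, time stands still between calls to the robot, and variables do not carry over. Pictures are saved under pics/ and viewed, about 8 in all and at most 12, crops included, and the job is handed in when it is done.

Besides the shell and the picture viewer there is one more tool, called after "Emit:" as a command line: name --argument value ..., lists and objects as JSON in quotes. arm_command: Moves the arm, as the interface text tells. Its arguments: {"type":"object","properties":{"plan":{"type":"array","items":{"type":"array","items":{"type":"array","items":{"type":"number"}}}},"squeeze":{"type":"number"}},"required":["plan"]}

```bash
mkdir -p pics
cat > h.py <<'E'
import numpy as np, cv2
from scipy.spatial.transform import Rotation as R
from station import *
def c2w(cam):
    c=calibration(cam)
    if 'cam_to_world' in c: return np.array(c['cam_to_world'])
    o=ctrl.get_obs(); T=np.eye(4); T[:3,:3]=R.from_rotvec(o['tool_rot']).as_matrix(); T[:3,3]=o['tool_pos']
    return T@np.array(c['hand_eye'])
def W(cam,p,T=None):
    T=c2w(cam) if T is None else T
    return (T@np.r_[p,1])[:3]
def px(cam,p,T=None):
    c=calibration(cam); T=c2w(cam) if T is None else T
    q=np.linalg.inv(T)@np.r_[p,1]; return np.array([c['fx']*q[0]/q[2]+c['cx'],c['fy']*q[1]/q[2]+c['cy']])
def save(n,im): cv2.imwrite('pics/'+n+'.png',im[:,:,::-1])
E
python3 - <<'E'
from h import *
np.set_printoptions(precision=4,suppress=True)
o=ctrl.get_obs(); print(o['t'],o['tool_pos'],R.from_rotvec(o['tool_rot']).as_matrix())
ims=[]
for cam in ['scene','side']:
    im=get_image(cam); T=c2w(cam); save(cam+'0',im)
    for n in ['block','dehumidifier','cover_1','rocker_a_mid','socket_a','test_top','reset_top','slip_nut']:
        for d in mark_of(cam,n)[:4]:
            w=W(cam,d['at'],T); print(cam,n,round(d['conf'],2),w,px(cam,w,T).round())
E
```

```text
0.0 [ 0.1713 -0.6004  0.23  ] [[-0.0003  0.2742 -0.9617]
 [ 0.0021 -0.9617 -0.2742]
 [-1.     -0.0021 -0.0003]]
scene block 0.83 [ 0.5685  0.0665 -0.0019] [297. 237.]
scene block 0.56 [0.6376 0.1791 0.0482] [316. 264.]
scene dehumidifier 0.96 [ 0.3703 -0.0906  0.0001] [297. 175.]
scene dehumidifier 0.92 [0.5863 0.0004 0.0301] [276. 222.]
scene dehumidifier 0.64 [ 0.7847 -0.0469  0.0014] [215. 263.]
scene cover_1 0.6 [0.6091 0.0785 0.0331] [292. 240.]
scene cover_1 0.48 [ 0.5657 -0.0816  0.0343] [259. 203.]
scene rocker_a_mid 0.86 [0.5289 0.0923 0.0597] [314. 220.]
scene socket_a 0.95 [0.5861 0.0012 0.047 ] [276. 218.]
scene socket_a 0.75 [0.6041 0.0795 0.0518] [293. 235.]
scene socket_a 0.6 [ 0.564  -0.079   0.0504] [260. 200.]
scene reset_top 0.54 [0.5635 0.2276 0.0526] [347. 255.]
scene slip_nut 0.71 [0.6398 0.1795 0.0472] [315. 265.]
side block 0.96 [ 0.5623  0.0661 -0.0014] [270. 205.]
side dehumidifier 0.72 [ 0.5852 -0.0038  0.0336] [283. 213.]
side dehumidifier 0.67 [ 0.7869 -0.0415 -0.0037] [346. 212.]
side dehumidifier 0.63 [ 0.3661 -0.0942  0.0011] [224. 262.]
side cover_1 0.71 [0.6062 0.0759 0.0548] [281. 189.]
side cover_1 0.65 [0.6077 0.0793 0.0336] [281. 192.]
side cover_1 0.43 [ 0.5659 -0.0796  0.0343] [286. 233.]
side cover_1 0.22 [0.5657 0.225  0.0487] [255. 161.]
side rocker_a_mid 0.73 [0.5291 0.0937 0.0566] [257. 190.]
side rocker_a_mid 0.72 [ 0.5712  0.4287 -0.0019] [241. 133.]
side rocker_a_mid 0.22 [0.6043 0.0713 0.0509] [281. 191.]
side socket_a 0.73 [0.5513 0.1695 0.0586] [256. 172.]
side socket_a 0.69 [ 0.563  -0.0789  0.0515] [285. 230.]
side socket_a 0.68 [0.5819 0.0007 0.0523] [282. 209.]
side socket_a 0.6 [0.6069 0.0731 0.0541] [282. 189.]
side test_top 0.56 [0.5494 0.1684 0.0581] [256. 172.]
side test_top 0.47 [ 0.5657 -0.0815  0.0476] [286. 231.]
side reset_top 0.45 [0.5654 0.2247 0.0496] [255. 161.]
side slip_nut 0.74 [0.6361 0.1765 0.0488] [280. 166.]
```

View pics/scene0.png

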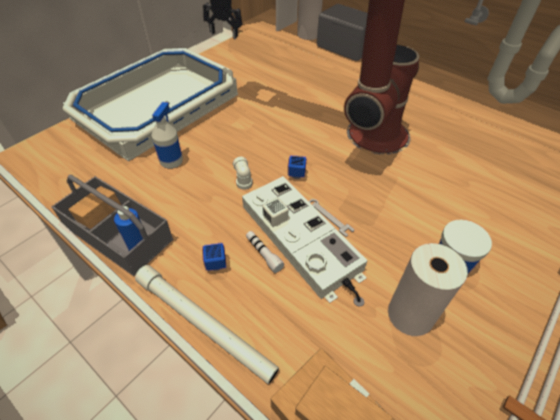

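View pics/side0.png

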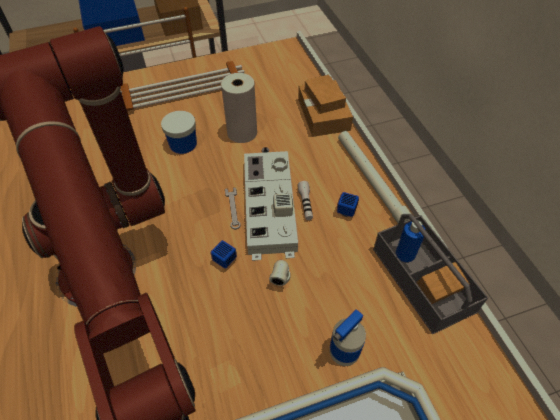

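The only white box in a socket is at scene (276,215) / side (283,203), in the middle socket b. The boxes at scene (297,166) and (214,257) are blue look-alikes standing on the table. So rocker b is the one to press. Next I fit the block pose.

```bash
cat >> h.py <<'E'
def fit(bp,wp):
    """planar pose (x,y,yaw) of block from block-frame/world xy pairs"""
    b=np.array(bp)[:,:2]; w=np.array(wp)[:,:2]; bc=b-b.mean(0); wc=w-w.mean(0)
    a=np.arctan2((bc[:,0]*wc[:,1]-bc[:,1]*wc[:,0]).sum(),(bc*wc).sum())
    M=np.array([[np.cos(a),-np.sin(a)],[np.sin(a),np.cos(a)]]); t=w.mean(0)-M@b.mean(0)
    return M,t,a,w-(b@M.T+t)
PT=dict(off=(-.023,-.065),on=(-.053,-.065),test=(-.038,.093),reset=(-.038,.150),bmid=(-.038,-.065))
def todo(M,t,names=PT):
    o=ctrl.get_obs(); Rt=R.from_rotvec(o['tool_rot']).as_matrix()
    for n in names:
        w=np.r_[M@np.array(PT[n])+t,o['tool_pos'][2]]
        print(n,'world',w[:2].round(4),'tool shift',(Rt.T@(w-o['tool_pos'])*1000).round(1))
E
python3 - <<'E'
from h import *
b=[(40,15),(40,15),(40,-65),(40,-65),(40,-145),(40,-145),(-38,15),(-38,15),(-38,93),(-38,150),(-38,150),(0,0),(0,0)]
w=[(.6041,.0795),(.6069,.0731),(.5861,.0012),(.5819,.0007),(.564,-.079),(.563,-.0789),(.5289,.0923),(.5291,.0937),(.5494,.1684),(.5635,.2276),(.5654,.2247),(.5685,.0665),(.5623,.0661)]
M,t,a,r=fit(np.array(b)/1e3,w); print(t,a,(r*1e3).round(1).tolist()); todo(M,t)
im=cv2.imread('pics/side0.png')[140:260,220:320]; save('crop',cv2.resize(im,None,fx=6,fy=6,interpolation=2)[:600,:,::-1])
print(calibration('wrist')['hand_eye'])
E
```

```text
[0.56279548 0.07051779] -0.2576768896226652 [[-1.2, 4.7], [1.6, -1.7], [1.2, 3.7], [-3.0, 3.2], [-0.5, 0.9], [-1.5, 1.0], [-1.0, -2.4], [-0.8, -1.0], [-0.3, -1.7], [-0.8, 2.4], [1.1, -0.5], [5.7, -4.0], [-0.5, -4.4]]
off world [0.524  0.0135] tool shift [  -0.  -494.3 -507.6]
on world [0.495  0.0212] tool shift [  -0.  -509.6 -481.8]
test world [0.5497 0.1701] tool shift [  -0.  -637.9 -575.3]
reset world [0.5643 0.2252] tool shift [  -0.  -686.9 -604.4]
bmid world [0.5095 0.0173] tool shift [  -0.  -502.  -494.7]
[[-2.84387328e-04 -2.88774161e-01  9.57397202e-01 -1.41817597e-01]
 [ 9.99999700e-01  6.07706901e-04  4.80341171e-04  1.87877431e-04]
 [-7.20527005e-04  9.57397052e-01  2.88773901e-01 -7.20813755e-02]
 [ 0.00000000e+00  0.00000000e+00  0.00000000e+00  1.00000000e+00]]
```

View pics/crop.png

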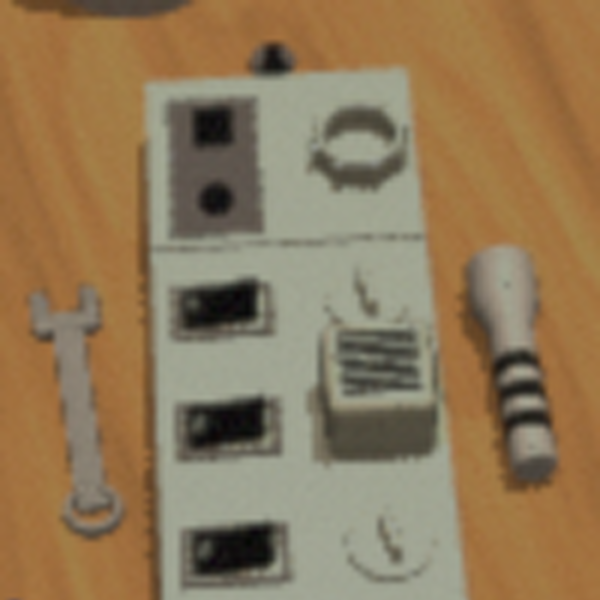

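The crop confirms it: the white vented box at crop (378,390) sits in line with the middle rocker at (228,422), which is rocker b. Now I move above it with the fingers closing.

Emit:
arm_command --plan '[[[0, -0.0275, -0.028, 0, 0, 0, 0], [0, -0.0275, -0.028, 0, 0, 0, 0], [0, -0.0275, -0.028, 0, 0, 0, 0], [0, -0.0275, -0.028, 0, 0, 0, 0], [0, -0.0275, -0.028, 0, 0, 0, 0], [0, -0.0275, -0.028, 0, 0, 0, 0], [0, -0.0275, -0.028, 0, 0, 0, 0], [0, -0.0275, -0.028, 0, 0, 0, 0], [0, -0.0275, -0.028, 0, 0, 0, 0], [0, -0.0275, -0.028, 0, 0, 0, 0], [0, -0.0275, -0.028, 0, 0, 0, 0], [0, -0.0275, -0.028, 0, 0, 0, 0], [0, -0.0275, -0.028, 0, 0, 0, 0], [0, -0.0275, -0.028, 0, 0, 0, 0], [0, -0.0275, -0.028, 0, 0, 0, 0], [0, -0.0275, -0.028, 0, 0, 0, 0], [0, -0.0275, -0.028, 0, 0, 0, 0], [0, -0.0275, -0.028, 0, 0, 0, 0]]]' --squeeze 30

```text
t: 2.4
tool_pos: [0.5338, 0.0339, 0.2329]
tool_rot: [2.088, 0.265, -2.067]
contact_force: [-0.4, -0.7, -0.1]
opening: 0.0003
```

Emit:
arm_command --plan '[[[0, 0, 0, 6.2, 0, 0, 0], [0, 0, 0, 6.2, 0, 0, 0], [0, 0, 0, 6.2, 0, 0, 0], [0, 0, 0, 6.2, 0, 0, 0], [0, 0, 0, 6.2, 0, 0, 0], [0, 0, 0, 0, 0, 0, 0]]]'

```text
t: 2.9
tool_pos: [0.5368, 0.0442, 0.2328]
tool_rot: [-2.081, 0.304, 2.055]
contact_force: [-0.7, 0.5, -0.1]
opening: -0.0004
```

Run:
```python
from h import *
np.set_printoptions(precision=4,suppress=True)
o=ctrl.get_obs(); print(o['t'],o['tool_pos'],R.from_rotvec(o['tool_rot']).as_matrix()[:,1],o['opening'],o['q'],o['contact_force'])
T=c2w('wrist'); im=get_image('wrist'); save('w1',im)
for n in ['rocker_b_mid','socket_b','test_top','reset_top','dehumidifier']:
    for d in mark_of('wrist',n)[:4]:
        w=W('wrist',d['at'],T); print(n,round(d['conf'],2),w,px('wrist',w,T).round())
a=-.2577;M=np.array([[np.cos(a),-np.sin(a)],[np.sin(a),np.cos(a)]]);t=np.array([.5628,.0705]);todo(M,t)
```

```text
2.9 [0.5368 0.0442 0.2328] [-0.2847 -0.9586  0.0012] -0.0004446264947382678 [-0.054  -0.1636  1.8183 -0.0041  1.475   1.8058] [-0.7056  0.4814 -0.0536]
rocker_b_mid 0.76 [0.5086 0.0168 0.059 ] [314. 210.]
socket_b 0.6 [ 0.5872 -0.0025  0.0355] [311. 134.]
socket_b 0.4 [0.5521 0.1665 0.0565] [173. 211.]
test_top 0.53 [0.5531 0.169  0.0569] [170. 210.]
test_top 0.45 [ 0.5601  0.0679 -0.0026] [260. 171.]
dehumidifier 0.88 [ 0.5876 -0.0031  0.0355] [311. 133.]
dehumidifier 0.83 [ 0.3675 -0.0968  0.0016] [416. 271.]
dehumidifier 0.69 [ 0.5612  0.0681 -0.0029] [259. 170.]
off world [0.524  0.0135] tool shift [-0.  32.7  3.7]
on world [0.495  0.0212] tool shift [-0.4 33.5 33.7]
test world [0.5498 0.1701] tool shift [  -0.4 -124.8   23.1]
reset world [0.5643 0.2252] tool shift [  -0.5 -181.8   24.8]
bmid world [0.5095 0.0173] tool shift [-0.2 33.1 18.7]
```

View pics/w1.png

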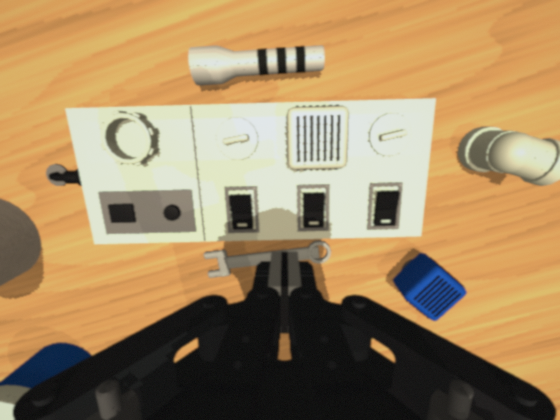

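The wrist view agrees with the block fit to about 3 mm: dehumidifier at (318,137) above rocker b at (314,208), test button at (172,212), reset key at (122,213). I go to just above the raised, socket-side end of rocker b.

Emit:
arm_command --plan '[[[0, 0.017, 0.001, -0.8, 0, 0, 0], [0, 0.017, 0.001, -0.8, 0, 0, 0], [0.03, 0, 0, 0, 0, 0, 0], [0.03, 0, 0, 0, 0, 0, 0], [0.03, 0, 0, 0, 0, 0, 0], [0.03, 0, 0, 0, 0, 0, 0], [0.026, 0, 0, 0, 0, 0, 0], [0, 0, 0, 0, 0, 0, 0]]]'

```text
t: 3.87
tool_pos: [0.5309, 0.008, 0.0871]
tool_rot: [-2.116, 0.266, 2.064]
contact_force: [-0.9, 0.5, -1.3]
opening: -0.0004
```

```bash
cat > s.py <<'E'
from h import *
np.set_printoptions(precision=4,suppress=True)
o=ctrl.get_obs(); print(o['t'],o['tool_pos'],R.from_rotvec(o['tool_rot']).as_matrix()[:,:2].T,o['opening'],o['contact_force'])
a=-.2577;M=np.array([[np.cos(a),-np.sin(a)],[np.sin(a),np.cos(a)]]);t=np.array([.5628,.0705]);todo(M,t)
E
python3 s.py
```

```text
3.8667 [0.5309 0.008  0.0871] [[ 0.024  -0.0063 -0.9997]
 [-0.2474 -0.9689  0.0001]] -0.00039515113604950895 [-0.9126  0.4574 -1.2604]
off world [0.524  0.0135] tool shift [-0.2 -3.6  8.1]
on world [0.495  0.0212] tool shift [-0.9 -3.9 38.1]
test world [0.5498 0.1701] tool shift [  -0.6 -161.7   21.9]
reset world [0.5643 0.2252] tool shift [  -0.6 -218.7   21.4]
bmid world [0.5095 0.0173] tool shift [-0.6 -3.7 23.1]
```

Emit:
arm_command --plan '[[[0.005, -0.0036, 0.006, 0, 0, 0, 0], [0.012, 0, 0, 0, 0, 0, 0], [0, 0, 0, 0, 0, 0, 0]]]'

```text
t: 4.12
tool_pos: [0.5268, 0.013, 0.0706]
tool_rot: [-2.117, 0.265, 2.063]
contact_force: [0.0, 0.4, -0.1]
opening: -0.0001
```

```bash
python3 s.py|head -4
```

```text
4.1167 [0.5268 0.013  0.0706] [[ 0.0253 -0.0064 -0.9997]
 [-0.2466 -0.9691 -0.    ]] -6.499103695200001e-05 [ 0.0082  0.4425 -0.0716]
off world [0.524  0.0135] tool shift [-0.1  0.2  2.8]
on world [0.495  0.0212] tool shift [-0.9 -0.  32.8]
```

Emit:
arm_command --plan '[[[0.003, 0, 0.001, 0, 0, 0, 0], [0.003, 0, 0, 0, 0, 0, 0], [0.003, 0, 0, 0, 0, 0, 0]]]'

```text
t: 4.37
tool_pos: [0.529, 0.0132, 0.0652]
tool_rot: [-2.126, 0.264, 2.055]
contact_force: [-0.5, -0.2, 0.0]
opening: -0.0001
```

Emit:
arm_command --plan '[[[0.0025, 0, 0, 0, 0, 0, 0], [0.0025, 0, 0, 0, 0, 0, 0]]]'

```text
t: 4.53
tool_pos: [0.5305, 0.013, 0.0618]
tool_rot: [-2.129, 0.264, 2.052]
contact_force: [-2.1, -1.5, 2.1]
opening: 0.0001
```

Emit:
arm_command --plan '[[[-0.004, 0, 0.003, 0, -1, 0, 0], [0, 0, 0.003, 0, -1, 0, 0], [0.002, 0, 0, 0, 0, 0, 0], [0.003, 0, 0, 0, 0, 0, 0], [0.003, 0, 0, 0, 0, 0, 0]]]'

```text
t: 4.95
tool_pos: [0.5277, 0.0139, 0.0596]
tool_rot: [-2.098, 0.26, 2.081]
contact_force: [-0.2, -0.2, -0.0]
opening: -0.0001
```

```bash
python3 s.py|head -4
```

```text
4.95 [0.5277 0.0139 0.0596] [[ 0.0082 -0.0002 -1.    ]
 [-0.2455 -0.9694 -0.0018]] -0.00011511449408187467 [-0.1875 -0.1955 -0.0161]
off world [0.524  0.0135] tool shift [-0.   1.3  3.5]
on world [0.495  0.0212] tool shift [-0.3  1.  33.5]
```

Emit:
arm_command --plan '[[[-0.03, 0, 0, 0, 0, 0, 0], [-0.035, 0, 0, 0, 0, 0, 0], [0, -0.038, 0.0045, 0, 0, 0, 0], [0, -0.04, 0.0045, 0, 0, 0, 0], [0, -0.04, 0.0045, 0, 0, 0, 0], [0, -0.036, 0.0045, 0, 0, 0, 0], [0, 0, 0, 0, 0, 0, 0], [0, 0, 0, 0, 0, 0, 0]]]'

```text
t: 5.62
tool_pos: [0.546, 0.1727, 0.121]
tool_rot: [-2.086, 0.265, 2.085]
contact_force: [0.5, -0.1, -0.4]
opening: -0.0001
```

```bash
python3 s.py
python3 - <<'E'
from h import *
T=c2w('wrist'); save('w2',get_image('wrist'))
for n in ['test_top','reset_top']:
    for d in mark_of('wrist',n)[:2]:
        w=W('wrist',d['at'],T); print(n,round(d['conf'],2),w,px('wrist',w,T).round())
print(px('wrist',[.5498,.1701,.058],T),px('wrist',[.5643,.2252,.054],T))
E
```

```text
5.6167 [0.546  0.1727 0.121 ] [[ 0.0008  0.0015 -1.    ]
 [-0.2517 -0.9678 -0.0016]] -0.00010643832796812457 [ 0.4509 -0.1138 -0.4255]
off world [0.524  0.0135] tool shift [ -0.3 159.6 -18.8]
on world [0.495  0.0212] tool shift [ -0.3 159.5  11.2]
test world [0.5498 0.1701] tool shift [-0.   1.5 -4.3]
reset world [0.5643 0.2252] tool shift [  0.1 -55.5  -4.5]
bmid world [0.5095 0.0173] tool shift [ -0.3 159.5  -3.8]
test_top 0.97 [0.55030355 0.17051084 0.05637237] [284. 219.]
reset_top 0.68 [0.56305917 0.22816354 0.04904026] [205. 218.]
[284.96288996 219.98238934] [207.04484811 217.96297848]
```

View pics/w2.png

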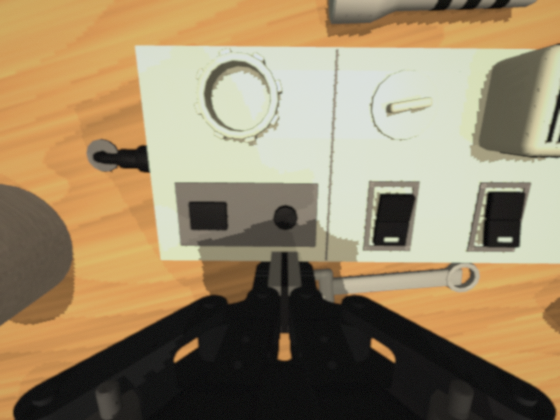

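Test button at (284,218) and reset key at (207,215) match the fit. I compare rockers a (393,219) and b (503,218) enlarged before and after.

Run:
```python
from h import *
s=get_image('side')
A=cv2.imread('pics/side0.png')[170:250,230:310]; B=s[170:250,230:310,::-1]
u=cv2.resize(cv2.imread('pics/w2.png')[165:265,360:540],(720,300),interpolation=2)
v=np.hstack([cv2.resize(x,(360,290),interpolation=2) for x in (A,B)])
save('c2',np.vstack([u,v])[:,:,::-1])
```

```text
(no output)
```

View pics/c2.png

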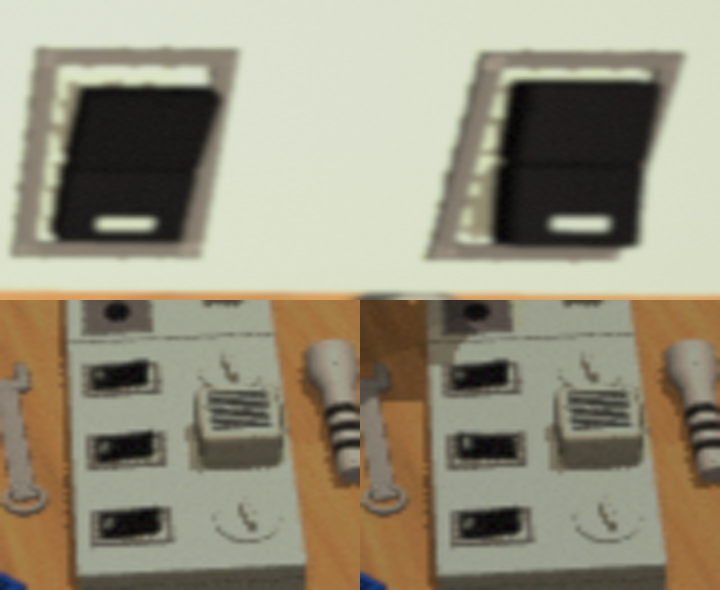

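Rocker b's paddle now tips the other way from a's, in both the wrist crop and side view. Rockers a and c and the dehumidifier look unchanged. On to the test button.

Emit:
arm_command --plan '[[[0.02, 0.0015, -0.0043, 0, 0, 0, 0], [0.02, 0, 0, 0, 0, 0, 0], [0.014, 0, 0, 0, 0, 0, 0], [0, 0, 0, 0, 0, 0, 0]]]'

```text
t: 6.15
tool_pos: [0.5517, 0.1627, 0.0671]
tool_rot: [-2.084, 0.276, 2.074]
contact_force: [-0.3, -0.1, -0.5]
opening: -0.0003
```

```bash
python3 s.py
```

```text
6.15 [0.5517 0.1627 0.0671] [[ 0.005   0.0013 -1.    ]
 [-0.2627 -0.9649 -0.0026]] -0.0002627727473512665 [-0.3457 -0.0581 -0.461 ]
off world [0.524  0.0135] tool shift [ -0.3 151.2 -12.5]
on world [0.495  0.0212] tool shift [ -0.5 151.5  17.5]
test world [0.5498 0.1701] tool shift [-0.  -6.6  3.8]
reset world [0.5643 0.2252] tool shift [  0.1 -63.6   4.3]
bmid world [0.5095 0.0173] tool shift [ -0.4 151.4   2.5]
```

Emit:
arm_command --plan '[[[0, -0.0065, 0.0037, 0, 0, 0, 0], [0, 0, 0, 0, 0, 0, 0], [0, 0, 0, 0, 0, 0, 0]]]'

```text
t: 6.4
tool_pos: [0.5498, 0.168, 0.0676]
tool_rot: [-2.081, 0.28, 2.072]
contact_force: [0.8, -0.4, 0.4]
opening: 0.0
```

```bash
python3 s.py
```

```text
6.4 [0.5498 0.168  0.0676] [[ 0.0044  0.0011 -1.    ]
 [-0.2669 -0.9637 -0.0022]] 4.849979837010168e-05 [ 0.7763 -0.3525  0.3992]
off world [0.524  0.0135] tool shift [ -0.3 155.8 -16.4]
on world [0.495  0.0212] tool shift [ -0.4 156.2  13.6]
test world [0.5498 0.1701] tool shift [ 0.  -2.   0.6]
reset world [0.5643 0.2252] tool shift [  0.1 -59.    1.3]
bmid world [0.5095 0.0173] tool shift [ -0.3 156.   -1.4]
```

Emit:
arm_command --plan '[[[0.004, -0.0015, 0.0005, 0, 0, 0, 0], [0.004, 0, 0, 0, 0, 0, 0], [0.003, 0, 0, 0, 0, 0, 0], [0.002, 0, 0, 0, 0, 0, 0]]]'

```text
t: 6.73
tool_pos: [0.5522, 0.1702, 0.0576]
tool_rot: [-2.087, 0.278, 2.064]
contact_force: [-1.5, -0.0, 1.9]
opening: -0.0001
```

Emit:
arm_command --plan '[[[0.003, 0, 0, 0, 0, 0, 0], [0.003, 0, 0, 0, 0, 0, 0]]]'

```text
t: 6.9
tool_pos: [0.5522, 0.1702, 0.0525]
tool_rot: [-2.086, 0.279, 2.066]
contact_force: [-2.2, -0.5, 4.4]
opening: -0.0002
```

Emit:
arm_command --plan '[[[0.002, 0, 0, 0, 0, 0, 0], [0.002, 0, 0, 0, 0, 0, 0], [0.001, 0, 0, 0, 0, 0, 0]]]'

```text
t: 7.15
tool_pos: [0.5525, 0.1703, 0.0521]
tool_rot: [-2.084, 0.28, 2.07]
contact_force: [-2.6, -1.9, 3.8]
opening: 0.0001
```

Run:
```python
from h import *
T=c2w('wrist'); save('w3',get_image('wrist'))
a=cv2.imread('pics/w3.png')[130:270,100:330]; s=get_image('side')[150:200,230:310,::-1]
d=mark_of('side','reset_top')[:2]
for x in d: print(x['conf'],W('side',x['at']))
save('c3',np.hstack([cv2.resize(a,(460,280),interpolation=2),cv2.resize(s,(340,280),interpolation=2)])[:,:,::-1])
```

```text
0.52 [ 0.58452454 -0.00316878  0.0318204 ]
0.32 [ 0.48703718 -0.05943567  0.0576086 ]
```

View pics/c3.png

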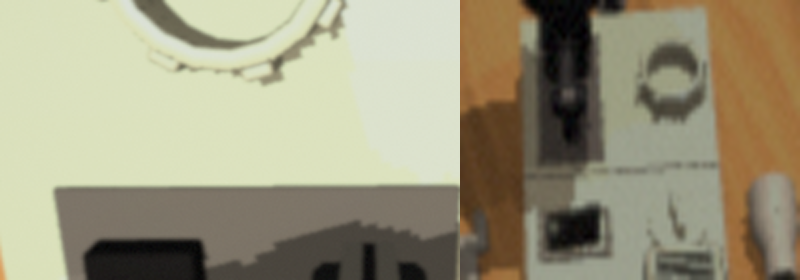

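The reset key at crop (145,255) shows its side face, so it seems to have risen. One firmer push makes sure the button bottoms, then I let go.

Emit:
arm_command --plan '[[[0.004, 0, 0, 0, 0, 0, 0], [0.004, 0, 0, 0, 0, 0, 0]]]'

```text
t: 7.47
tool_pos: [0.5528, 0.1704, 0.0515]
tool_rot: [-2.081, 0.281, 2.076]
contact_force: [-16.5, -3.6, 28.2]
opening: 0.0002
```

Emit:
arm_command --plan '[[[-0.015, 0, 0, 0, 0, 0, 0], [-0.02, 0, 0, 0, 0, 0, 0], [-0.02, 0, 0, 0, 0, 0, 0], [0, -0.028, 0, 0, 0, 0, 0], [0, -0.028, 0, 0, 0, 0, 0], [0, 0, 0, 0, 0, 0, 0], [0, 0, 0, 0, 0, 0, 0]]]'

```text
t: 8.05
tool_pos: [0.5705, 0.2264, 0.1114]
tool_rot: [-2.086, 0.28, 2.067]
contact_force: [0.7, 1.2, -0.5]
opening: 0.0002
```

```bash
python3 s.py
python3 - <<'E'
from h import *
T=c2w('wrist'); save('w4',get_image('wrist'))
for n in ['test_top','reset_top']:
    for d in mark_of('wrist',n)[:2]:
        w=W('wrist',d['at'],T); print(n,round(d['conf'],2),w,px('wrist',w,T).round())
print(px('wrist',[.5643,.2252,.06],T))
E
```

```text
8.05 [0.5705 0.2264 0.1114] [[ 0.0093  0.0006 -1.    ]
 [-0.2666 -0.9638 -0.003 ]] 0.0001918013238887314 [ 0.653   1.2382 -0.4626]
off world [0.524  0.0135] tool shift [ -0.6 217.6 -11.9]
on world [0.495  0.0212] tool shift [ -0.8 218.   18.1]
test world [0.5498 0.1701] tool shift [-0.2 59.8  5. ]
reset world [0.5643 0.2252] tool shift [-0.1  2.8  5.7]
bmid world [0.5095 0.0173] tool shift [ -0.7 217.8   3.1]
test_top 0.77 [0.54985152 0.17228111 0.05946807] [366. 239.]
reset_top 0.54 [ 0.44909599  0.09307792 -0.00047958] [452. 291.]
[286.90795868 239.71358444]
```

View pics/w4.png

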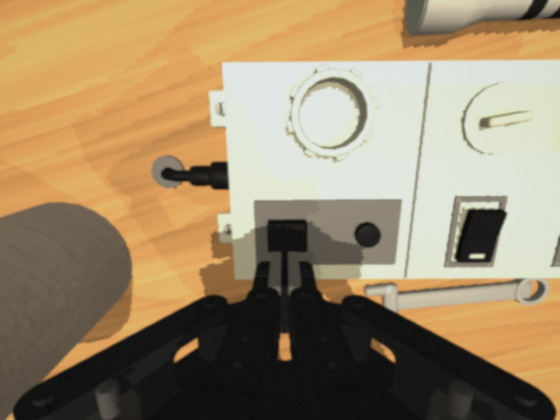

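The button bottomed at z = 51.5 mm and springs back free at (367,235). The reset key at (287,236) is raised, with its side face visible. Now I line up with it and press.

Emit:
arm_command --plan '[[[0.015, 0.0028, 0.0057, 0, 0, 0, 0], [0.015, 0, 0, 0, 0, 0, 0], [0.008, 0, 0, 0, 0, 0, 0], [0, 0, 0, 0, 0, 0, 0], [0, 0, 0, 0, 0, 0, 0]]]'

```text
t: 8.62
tool_pos: [0.5629, 0.2204, 0.0704]
tool_rot: [-2.081, 0.287, 2.067]
contact_force: [0.4, 0.2, -0.1]
opening: -0.0002
```

```bash
python3 s.py
```

```text
8.6167 [0.5629 0.2204 0.0704] [[ 0.0065 -0.0009 -1.    ]
 [-0.2719 -0.9623 -0.001 ]] -0.000203697411391267 [ 0.4301  0.2366 -0.0929]
off world [0.524  0.0135] tool shift [ -0.1 209.7 -18.8]
on world [0.495  0.0212] tool shift [ -0.3 210.2  11.2]
test world [0.5498 0.1701] tool shift [-0. 52. -1.]
reset world [0.5643 0.2252] tool shift [ 0. -5.  0.]
bmid world [0.5095 0.0173] tool shift [ -0.2 209.9  -3.8]
```

Emit:
arm_command --plan '[[[0.004, -0.005, 0, 0, 0, 0, 0], [0.004, 0, 0, 0, 0, 0, 0], [0.004, 0, 0, 0, 0, 0, 0], [0.003, 0, 0, 0, 0, 0, 0]]]'

```text
t: 8.95
tool_pos: [0.5661, 0.2253, 0.0568]
tool_rot: [-2.083, 0.287, 2.063]
contact_force: [0.1, -0.6, 0.2]
opening: 0.0002
```

Emit:
arm_command --plan '[[[0.002, 0, 0, 0, 0, 0, 0], [0.002, 0, 0, 0, 0, 0, 0]]]'

```text
t: 9.12
tool_pos: [0.5664, 0.2255, 0.0536]
tool_rot: [-2.083, 0.287, 2.064]
contact_force: [-8.3, -2.7, 18.0]
opening: 0.0
```

Emit:
arm_command --plan '[[[-0.015, 0, 0, 0, 0, 0, 0], [-0.025, 0, 0, 0, 0, 0, 0], [-0.03, 0, 0, 0, 0, 0, 0], [0, 0.035, 0, 0, 0, 0, 0], [0, 0.035, 0, 0, 0, 0, 0], [0, 0.03, 0, 0, 0, 0, 0], [0, 0, 0, 0, 0, 0, 0], [0, 0, 0, 0, 0, 0, 0]]]'

```text
t: 9.78
tool_pos: [0.5396, 0.1274, 0.1284]
tool_rot: [-2.091, 0.282, 2.059]
contact_force: [-0.2, -0.2, 0.1]
opening: 0.0002
```

```bash
python3 s.py
python3 - <<'E'
from h import *
save('w5',get_image('wrist'))
E
```

```text
9.7833 [0.5396 0.1274 0.1284] [[ 0.0151 -0.0002 -0.9999]
 [-0.2689 -0.9632 -0.0039]] 0.00016014934859064317 [-0.174  -0.1757  0.1205]
off world [0.524  0.0135] tool shift [ -0.2 113.9 -15.6]
on world [0.495  0.0212] tool shift [ -0.7 114.3  14.4]
test world [0.5498 0.1701] tool shift [  0.1 -43.9   1.7]
reset world [0.5643 0.2252] tool shift [   0.4 -100.9    2.5]
bmid world [0.5095 0.0173] tool shift [ -0.4 114.1  -0.6]
```

View pics/w5.png

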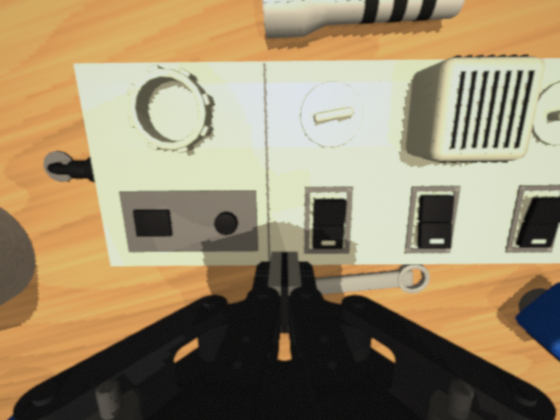

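The reset key at (153,222) is flat again, with no side face visible, so it is latched. Rocker b at (436,221) is still off, and a (330,223) and c (540,222) are on. Now I go to rocker b's robot-side end.

Emit:
arm_command --plan '[[[0, 0.036, 0.005, 0, -0.4, 0, 0], [0, 0.036, 0.005, 0, -0.4, 0, 0], [0, 0.036, 0.005, 0, 0, 0, 0], [0, 0, 0, 0, 0, 0, 0], [0.02, 0, 0, 0, 0, 0, 0], [0.02, 0, 0, 0, 0, 0, 0], [0.01, 0, 0, 0, 0, 0, 0], [0, 0, 0, 0, 0, 0, 0], [0, 0, 0, 0, 0, 0, 0]]]'

```text
t: 10.58
tool_pos: [0.4997, 0.031, 0.0772]
tool_rot: [-2.084, 0.267, 2.073]
contact_force: [0.7, -0.2, 1.0]
opening: 0.0004
```

```bash
python3 s.py
```

```text
10.5833 [0.4997 0.031  0.0772] [[ 0.0061  0.0059 -1.    ]
 [-0.259  -0.9659 -0.0073]] 0.00035688334126441625 [ 0.7455 -0.1634  1.0394]
off world [0.524  0.0135] tool shift [  0.   10.6 -28. ]
on world [0.495  0.0212] tool shift [-0.1 10.8  2. ]
test world [0.5498 0.1701] tool shift [   1.1 -147.3  -12.3]
reset world [0.5643 0.2252] tool shift [   1.5 -204.3  -12.1]
bmid world [0.5095 0.0173] tool shift [ -0.   10.7 -13. ]
```

Emit:
arm_command --plan '[[[0, 0.011, 0.003, 0, 0, 0, 0], [0, 0, 0, 0, 0, 0, 0], [0, 0, 0, 0, 0, 0, 0], [0.004, 0, 0, 0, 0, 0, 0], [0.004, 0, 0, 0, 0, 0, 0]]]'

```text
t: 11.0
tool_pos: [0.4966, 0.0214, 0.0728]
tool_rot: [-2.092, 0.264, 2.068]
contact_force: [0.3, 0.2, -0.0]
opening: -0.0
```

```bash
python3 s.py
```

```text
11.0 [0.4966 0.0214 0.0728] [[ 0.0126  0.0054 -0.9999]
 [-0.2565 -0.9665 -0.0085]] -1.3203104619426494e-05 [ 0.3481  0.1605 -0.0323]
off world [0.524  0.0135] tool shift [  0.3   0.6 -28.5]
on world [0.495  0.0212] tool shift [-0.   0.6  1.5]
test world [0.5498 0.1701] tool shift [   1.5 -157.4  -13.2]
reset world [0.5643 0.2252] tool shift [   2.  -214.4  -13.1]
bmid world [0.5095 0.0173] tool shift [  0.1   0.6 -13.5]
```

Emit:
arm_command --plan '[[[0.004, 0, 0.0045, 0, -0.5, 0, 0], [0.004, 0, 0.001, 0, 0, 0, 0], [0.003, 0, 0.0005, 0, 0, 0, 0]]]'

```text
t: 11.25
tool_pos: [0.4909, 0.0231, 0.0616]
tool_rot: [-2.083, 0.263, 2.076]
contact_force: [-4.6, 1.3, 6.5]
opening: -0.0
```

Emit:
arm_command --plan '[[[0.003, 0, 0, 0, 0, 0, 0], [0.003, 0, 0, 0, 0, 0, 0], [0.002, 0, 0, 0, 0, 0, 0]]]'

```text
t: 11.5
tool_pos: [0.4909, 0.0233, 0.0573]
tool_rot: [-2.079, 0.263, 2.081]
contact_force: [-10.8, -0.0, 20.6]
opening: -0.0003
```

Emit:
arm_command --plan '[[[-0.015, 0, 0, 0, 0, 0, 0], [-0.03, 0, 0, 0, 0, 0, 0], [-0.03, 0, 0, 0, 0, 0, 0], [-0.035, -0.02, 0, 0, 0, 0, 0], [-0.03, -0.02, 0, 0, 0, 0, 0], [0, 0, 0, 0, 0, 0, 0], [0, 0, 0, 0, 0, 0, 0]]]'

```text
t: 12.08
tool_pos: [0.5004, 0.0622, 0.2003]
tool_rot: [-2.074, 0.263, 2.084]
contact_force: [-0.1, -0.4, -0.4]
opening: 0.0004
```

Run:
```python
from h import *
save('w6',get_image('wrist')); s=get_image('side')
a=cv2.imread('pics/w6.png'); 
A=cv2.imread('pics/side0.png')[150:250,230:310]; B=s[150:250,230:310,::-1]
r=np.vstack([cv2.resize(x,(240,300),interpolation=2) for x in (A,B)])
i=cv2.resize(a[60:270,60:500],(550,262),interpolation=2); j=cv2.resize(a,(550,338))
save('c6',np.hstack([np.vstack([i,j]),r])[:,:,::-1])
```

```text
(no output)
```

View pics/c6.png

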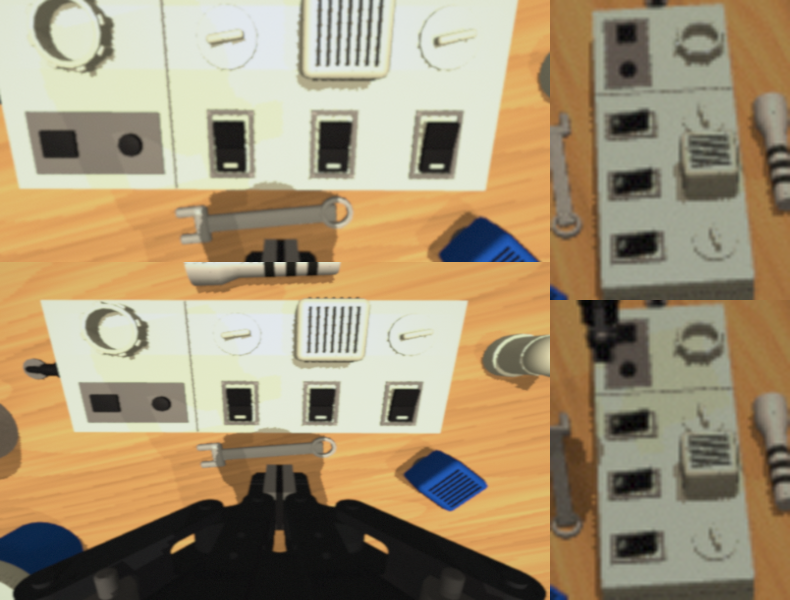

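All three rockers, at crop (231,147), (332,147) and (438,147), look alike and on. The reset key at (58,143) is flat. The dehumidifier, covers, nut and spanner look as they did at the start, and the arm is clear. I hand in.

```bash
python3 -c "
from station import *; print(ctrl.get_obs()['t']); print(finish_job())"
```

```text
12.1833
the job is handed in; nothing more can be done
None
```

I did the whole safety test in the order asked and handed it in at 12.2 s; the hand-in gave no verdict.

- **Rocker off:** the white dehumidifier sits in the middle socket, so I pressed rocker b. A close-up showed it tipped the other way from rocker a.
- **Test button:** I pressed it to the bottom. Afterwards the reset key showed its raised side face and the button was free again.
- **Reset key:** I pressed it down to z = 53.6 mm, against an expected 54 mm latched, and it looked flat afterwards.
- **Rocker back on:** the last pictures show all three rockers on and the reset key flat. The dehumidifier, covers, nut, torch and spanner looked as they did at the start, and the gripper was clear of everything.

**Force and drift:** the highest force I read was about 33 N at the fingertips, with the test button bottomed. The first press on rocker b drifted about 4 mm towards the socket side, so I lifted, corrected and pressed again.

**Checks that disagreed:** the network gave wrong or no positions for the reset key in some views. I placed it from the block fit and the pictures instead.

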